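# Take the fat till roll off its post

## Robot

A 7-joint arm with a two-finger parallel gripper is mounted at the origin on a cart in front of the work surface, level with it; the furniture and walls round the work are solid. World frame = base frame: x ahead of the robot, y to its left, z up, the work surface at z = 0. Lengths are in mm, angles in rad, forces in N, time in s.
With the tool pointing down it reaches from about 400 to 875 mm from the base axis. Payload 6.5 kg.
Tool frame: the origin (TCP) lies between the finger pads; the fingertips stand 14 mm ahead of it and the grasp point (between the pads) lies 5 mm behind it; z points along the fingers, y is the line along which they close (so a half turn about z gives the same grasp; the last joint's range is limited). The gripper opens to 88 mm and grips with 3 to 60 N. Pads are 18 mm wide; open, the fingers measure 123 mm over their backs; the gripper's body (75 mm by 187 mm) begins 45 mm behind the grasp point.
Start: joints at [-0.066, 0.536, -0.004, 1.538, 0.003, 1.067, -0.071], TCP at [649.992, 0.001, 252.716] pointing down, gripper open.
Joint ranges: [-2.7, 2.7], [-0.37, 2.16], [-1.27, 1.26], [0.24, 2.4], [-1.31, 4.45], [0.19, 1.91], [-2.76, 2.76]. Speed limits (rad/s): [2.39, 2.39, 3.14, 3.14, 3.14, 3.14, 3.14].

## Interface

Orientations are given as a unit quaternion [x, y, z, w].
In Python, from rig import bot, camera, camera_info, ticket gives the robot as it stands. The module is installed in compiled form; this text tells all that it offers.
- The arm moves only by the shell command python3 -m creep 'ROWS'. ROWS is a JSON object of lists of equal length, an entry for each row: "rot": the turn, a rotation vector about the world's x, y, z in degrees, a list of three; "translation": the shift along the world's x, y, z in mm, a list of three; "claw": the gripper's target within -1 to 1 (fully open at 1, half-way at 0, shut at -1). In form: {"rot": [[rx, ry, rz], ...], "translation": [[dx, dy, dz], ...], "claw": [claw, ...]}. A call has 1 to 12 rows; each row is the pose to reach, as a shift and turn from the pose commanded when the call began; what a row does not reach only later rows make up. A row lasts 1/8 s, in which the tool goes at most 62.5 mm and 10.7 degrees, less where a joint would pass 70% of its speed; a pose out of reach is approached as far as the arm can. A call with a gripper value outside its range is refused whole. The fingers move at their own pace and stop on an object; the grip force is fixed at half the most. Time passes only in rows, so rows that repeat a pose let the fingers close. It gives the time, the measured TCP pose, the force, the opening and the grip force at its end, in the units of the state.
- bot.sense(): the state, without advancing time (a new reading comes with each control period).
- camera(name): name is "scene" or "side" or "wrist"; returns (picture, depth): 420x560x3 uint8, blue, green, red; 420x560 float32, mm along the optical axis (not along the pixel's ray), 0 where there is no reading.
- camera_info(name): a dict with "mtx" (3x3 intrinsics, pixels), "rvec" (rotation vector, rad) and "tvec" (3), from world to camera coordinates, as OpenCV has them; the wrist camera has in their place "hand_eye" (4x4, takes a point from camera to tool coordinates, whose origin is the TCP and whose axes are the flange's). Camera axes: x right, y down, z forward; pixel columns grow to the right and rows downward; lengths in mm; the calibration is good to about 2 mm. A picture is of the moment at which its call begins: read the wrist's pose just before it. camera_info takes no time and is no camera call.
- ticket.job_done(): hands the job in; it is judged then, once.
The state is a dict: "time": time; "joint_pos": joint angles; "joint_velocities": joint speeds; "effort": joint torques, N m; "tcp_pos": TCP position; "orientation": TCP orientation; "wrist_force": force on the tool from outside, world axes, zero at the start; "ft_torque": the same for the moment, N m; "width": opening from 0.0 (shut) to 1.0 (fully open); "grasp_force": force on a finger pad.
Only numpy, scipy, OpenCV 4.12 (cv2) and the standard library are available. Lean on these libraries where they do the work, as an engineer would, in place of code of your own. Each camera call takes 0.05 s, during which the arm holds its last target. There are 200 camera calls.

## Task

The receipt printer is out of paper. Slide the fat paper roll straight up off its post on the roll stand and stand it on end on the round wooden board, wholly on the board, and let go of it. Leave the two slim rolls on their posts.

Things in the scene. Friction and masses are not known exactly. Their poses are not given: they have to be found in the camera images.
- fat_roll: The fat white paper roll: rigid, 58 mm diameter, 57 mm high, 24 mm bore, 0.12 kg, on end over one of the stand's three posts (any of them), 5 mm loose to any side, its underside 14 mm above the counter. Origin: centre of its underside, z up its axis; at the start y runs along the row of posts, x across it. Grip its flanks about 38 mm above its underside, the post between the fingers.
- slim_roll_a: A slim white paper roll, 40 mm diameter, 57 mm high, 24 mm bore, 0.05 kg, over another post; stays there. Origin: centre of its underside, z up. The stand is fixed: wooden base 76 x 250 x 14 mm, three steel posts in a row along it, 85 mm apart, 14 mm thick, plain and smooth, tips 83 mm above the counter, 12 mm above the rolls' tops.
- slim_roll_b: A second slim roll, just like the first (40 mm diameter, 57 mm high), over the remaining post; stays there. Origin: centre of its underside, z up. Between neighbouring rolls there is a gap of 36 mm (fat and slim) or 45 mm (slim and slim); across the row both sides are free for fingers.
- round_tray: A bare round wooden board, 176 mm in diameter and 13 mm thick, 0.4 kg, lying loose on the counter to the left of the stand. Origin: centre of its underside, z up. The fat roll has to stand on its flat top, 13 mm above the counter.

How it is judged (in metres and radians):
At the end, for the whole second after the job is handed in: The fat roll stands upright (within 10 degrees) and at rest on the flat-lying round board, wholly on it (its axis within 60 mm of the board's centre), and both slim rolls are still down on their posts, within 20 mm of where they began (horizontal distance between fat_roll and round_tray below 0.06 m and z of fat_roll in the frame of round_tray between 0.008 and 0.02 m and angle between fat_roll's own z axis and vertical below 0.17 rad and angle between round_tray's own z axis and vertical below 0.1 rad and linear speed of fat_roll below 0.02 m/s and distance of each of slim_roll_a, slim_roll_b from where it was at the start of the episode below 0.02 m); the robot touches nothing.
It fails at once if a slim roll is lifted or pulled off its post (distance of any of slim_roll_a, slim_roll_b from where it was at the start of the episode above 0.03 m).
It also fails if it takes over 40 s, if anything falls off the work surface, if the arm or the gripper's body presses on something with over 40 N, if the wrist force passes 120 N, or if a joint passes its speed limit or range.

## Working session

There is one attempt and no reset: what is moved stays moved. The work goes in short steps, Python scripts to look and compute and a shell command to move; the robot and the scene stay as the last step left them, time stands still between calls to the robot, and variables do not carry over. Pictures are saved under pics/ and viewed, at most 10 in all, crops included, and the job is handed in when it is done.

```bash
mkdir -p pics
cat > h.py <<'E'
import numpy as np, cv2
from rig import bot, camera, camera_info, ticket
def world(name, depth, st=None):
    i=camera_info(name); K=np.array(i["mtx"],float)
    v,u=np.mgrid[:420,:560]
    P=np.stack([(u-K[0,2])/K[0,0]*depth,(v-K[1,2])/K[1,1]*depth,depth],-1).reshape(-1,3)
    R=cv2.Rodrigues(np.array(i["rvec"],float))[0]; t=np.array(i["tvec"],float).ravel()
    return ((P-t)@R).reshape(420,560,3)
E
python3 - <<'E'
from h import *
print(bot.sense())
for n in("scene","side"):
    p,d=camera(n); cv2.imwrite(f"pics/{n}1.png",p); np.savez(f"{n}1.npz",p=p,d=d,W=world(n,d)); i=camera_info(n);R=cv2.Rodrigues(np.array(i["rvec"],float))[0];print(n,-R.T@np.ravel(i["tvec"]))
E
```

```text
{'time': 0.0, 'joint_pos': array([-0.0661948 ,  0.53716304, -0.00444341,  1.53882652,  0.00259606,
        1.06732755, -0.07120332]), 'joint_velocities': array([-1.01441927e-03,  8.16596098e-05,  1.61141760e-03, -2.33006309e-04,
       -2.69300425e-04,  1.31628263e-03, -2.46654730e-05]), 'effort': array([-1.69933578e-04, -5.70981932e+01,  9.90184285e-01, -2.51597965e+01,
       -5.62433247e-02,  1.80829730e-02,  2.02785413e-04]), 'tcp_pos': array([ 6.49419841e+02, -1.41177617e-02,  2.51859222e+02]), 'orientation': array([ 7.07083353e-01,  7.07129687e-01, -6.48728181e-04, -5.63582787e-04]), 'wrist_force': array([-0.75566533,  0.2644953 , -0.16079252]), 'ft_torque': array([-0.00333612,  0.04653102,  0.02991657]), 'grasp_force': 0.0, 'width': 0.9979147110671667}
scene [  59.79285361 -724.11457673  731.02218505]
side [487.91901373 870.54926415 388.12437534]
```

View pics/scene1.png

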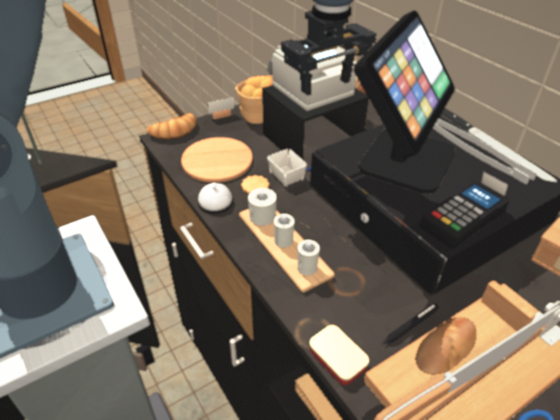

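View pics/side1.png

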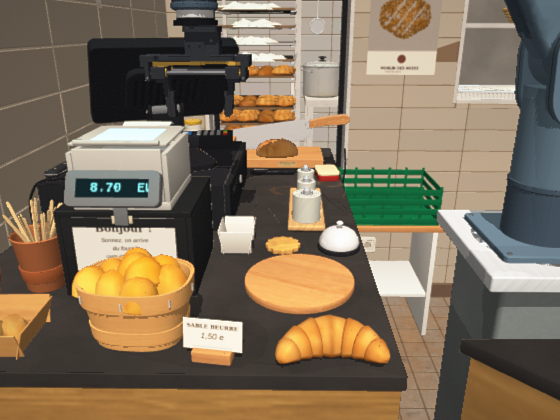

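The fat roll is the post nearest the board: in the scene view its top is at about (262,197). The slim rolls are at (285,225) and (308,250), and the board is at (217,158). The side view shows the fat roll at (306,205) and the board at (300,282), with a cloche at (339,238) and a cookie between them.

Run:
```python
from h import *
for n in("scene","side"):
    f=np.load(f"{n}1.npz");W=f["W"];p=f["p"];d=f["d"]
    hsv=cv2.cvtColor(p,cv2.COLOR_BGR2HSV); ok=d>0
    X,Y,Z=W[...,0],W[...,1],W[...,2]
    wood=ok&(hsv[...,1]>80)&(abs(Z-13)<6)&(X>300)&(X<800)
    k,l,s,c=cv2.connectedComponentsWithStats(wood.astype(np.uint8))
    for j in range(1,k):
        if s[j,4]>150:
            Q=W[l==j]; r=cv2.minAreaRect(Q[:,:2].astype(np.float32)); ce=cv2.minEnclosingCircle(Q[:,:2].astype(np.float32))
            print(n,"wood",s[j,4],c[j].round(),Q.mean(0).round(1),np.round(r[0]),np.round(r[1]),round(r[2],1),np.round(ce[0]),round(ce[1]))
    for lo,hi,nm in((62,76,"top"),(78,88,"tip")):
        m=ok&(Z>lo)&(Z<hi)&(X>300)&(X<800)&(abs(Y)<400)
        k,l,s,c=cv2.connectedComponentsWithStats(m.astype(np.uint8))
        for j in range(1,k):
            if s[j,4]>15:
                Q=W[l==j]; ce=cv2.minEnclosingCircle(Q[:,:2].astype(np.float32)); print(n,nm,s[j,4],c[j].round(),Q.mean(0).round(1),np.round(ce[0],1),round(ce[1],1))
    m=ok&(X>380)&(X<720)&(Y>0)&(Y<420)&(Z>8)&(Z<300)
    k,l,s,c=cv2.connectedComponentsWithStats(m.astype(np.uint8))
    for j in range(1,k):
        if s[j,4]>100: Q=W[l==j]; print(n,"obj",c[j].round(),Q.min(0).round(),Q.max(0).round())
```

```text
scene wood 2391 [217. 159.] [467.  180.3  15.8] [471. 186.] [175. 175.] 77.8 [471. 188.] 90
scene wood 309 [254. 183.] [499.6  52.6  11.9] [502.  55.] [56. 63.] 76.6 [500.  50.] 33
scene wood 1604 [289. 255.] [ 437.6 -180.5   15.7] [ 451. -147.] [251.  78.] 89.0 [ 450. -147.] 129
scene wood 220 [336. 369.] [ 364.7 -427.8   12.9] [ 365. -423.] [39. 97.] 33.1 [ 382. -412.] 48
scene wood 205 [536. 414.] [ 573.  -648.5   10.1] [ 572. -647.] [17. 52.] 57.2 [ 568. -652.] 26
scene top 89 [250. 103.] [628.6 291.6  70. ] [635.9 305.3] 39.6
scene top 205 [284. 131.] [630.7 129.1  68.6] [631.2 138.6] 90.3
scene top 740 [376. 221.] [ 605.  -233.4   69. ] [ 607.4 -209.3] 190.6
scene top 452 [262. 199.] [448.8 -66.8  72. ] [451.7 -61.7] 30.6
scene top 238 [284. 223.] [ 447.6 -150.7   71.2] [ 451.2 -146.8] 21.6
scene top 284 [308. 250.] [ 446.  -235.2   71.2] [ 449.  -232.3] 21.1
scene tip 143 [247.  94.] [633.1 313.2  83.5] [656.5 321. ] 53.8
scene tip 143 [283. 126.] [630.5 131.4  83.1] [630.6 137.5] 88.9
scene tip 550 [376. 215.] [ 605.1 -232.6   83. ] [ 606.6 -210.6] 188.0
scene tip 32 [262. 19
[... 2030 characters left out ...]
] 5.8
side tip 784 [145. 245.] [701.1 218.5  83.2] [713.7 141.8] 124.2
side tip 28 [117. 257.] [726.7 269.9  86.4] [728.7 271.3] 9.3
side tip 48 [ 99. 263.] [746.4 285.3  86. ] [745.2 285.3] 11.0
side tip 1831 [138. 290.] [672.4 351.9  83.7] [687.3 322.2] 76.6
side obj [169.  99.] [691.   0. 238.] [718.  16. 299.]
side obj [229.  99.] [575.   2. 238.] [604.  15. 300.]
side obj [163. 251.] [544.  45.   8.] [720. 392. 243.]
side obj [236. 232.] [551.   2.   8.] [615.  88.  47.]
side obj [335. 238.] [380.  19.   8.] [430.  90.  55.]
side obj [282. 243.] [467.  17.   8.] [529.  83.  11.]
side obj [299. 282.] [383. 102.   8.] [557. 279.  17.]
side obj [327. 340.] [380. 343.   8.] [502. 402.  48.]
```

Run:
```python
from h import *
for n in("scene","side"):
    f=np.load(f"{n}1.npz");W=f["W"];ok=f["d"]>0;X,Y,Z=W[...,0],W[...,1],W[...,2]
    for y in range(-160,260,40):
        m=ok&(Y>y)&(Y<y+40)&(Z>88)&(Z<235)&(X>380)&(X<800)
        print(n,y,np.percentile(X[m],[0,1,5]).round() if m.any() else None,m.sum())
```

```text
scene -160 [603. 604. 605.] 901
scene -120 [603. 604. 605.] 814
scene -80 [603. 604. 605.] 859
scene -40 [604. 605. 606.] 446
scene 0 None 0
scene 40 [627. 629. 630.] 1932
scene 80 [627. 628. 629.] 669
scene 120 [626. 628. 629.] 587
scene 160 [628. 628. 629.] 558
scene 200 [628. 628. 629.] 404
scene 240 [623. 631. 639.] 86
side -160 [603. 603. 615.] 777
side -120 [603. 603. 608.] 488
side -80 [603. 603. 603.] 143
side -40 [603. 603. 604.] 193
side 0 None 0
side 40 [628. 628. 628.] 241
side 80 [628. 628. 628.] 753
side 120 [628. 628. 628.] 659
side 160 [627. 628. 628.] 755
side 200 [628. 628. 637.] 7265
side 240 [663. 663. 667.] 3607
```

```bash
python3 -m creep '{"rot":[[0,0,0],[0,0,0],[0,0,0],[0,0,0],[0,0,0],[0,0,0],[0,0,0],[0,0,0],[0,0,0],[0,0,0],[0,0,0]],"translation":[[-25,-8,0],[-65,-20,0],[-105,-32,0],[-145,-44,0],[-180,-55,0],[-199,-60.5,0],[-199,-60.5,-35],[-199,-60.5,-75],[-199,-60.5,-110],[-199,-60.5,-125],[-199,-60.5,-125]],"claw":[1,1,1,1,1,1,1,1,1,1,1]}'
python3 - <<'E'
from h import *
s=bot.sense();p,d=camera("wrist");cv2.imwrite("pics/w1.png",p)
i=camera_info("wrist");K=np.array(i["mtx"]);H=np.array(i["hand_eye"])
from scipy.spatial.transform import Rotation as R
v,u=np.mgrid[:420,:560]
P=np.stack([(u-K[0,2])/K[0,0]*d,(v-K[1,2])/K[1,1]*d,d],-1).reshape(-1,3)
W=((P@H[:3,:3].T+H[:3,3])@R.from_quat(s["orientation"]).as_matrix().T+s["tcp_pos"])
print(s["tcp_pos"],s["time"])
for lo,hi in((66,75),(79,87)):
    m=(d.ravel()>0)&(W[:,2]>lo)&(W[:,2]<hi)
    k,l,st,c=cv2.connectedComponentsWithStats(m.reshape(420,560).astype(np.uint8))
    for j in range(1,k):
        if st[j,4]>100: ce=cv2.minEnclosingCircle(W[l.ravel()==j][:,:2].astype(np.float32));print(lo,st[j,4],c[j].round(),np.round(ce[0],1),round(ce[1],1))
E
```

```text
time: 1.48
tcp_pos: [450.6, -60.5, 127.3]
orientation: [0.707, 0.707, -0.001, -0.001]
wrist_force: [-0.4, -0.4, 0.5]
width: 0.998
grasp_force: 0.0
[450.55378187 -60.48212364 127.28591974] 1.475
66 6759 [282. 239.] [453. -62.] 29.1
66 364 [555. 243.] [605.4 -59.9] 15.8
66 113 [282. 233.] [453.3 -61. ] 6.7
66 1711 [279. 365.] [ 451.4 -146.5] 20.1
79 344 [282. 247.] [453.3 -61.7] 6.1
79 193 [279. 381.] [ 451.8 -146.6] 5.9
```

View pics/w1.png

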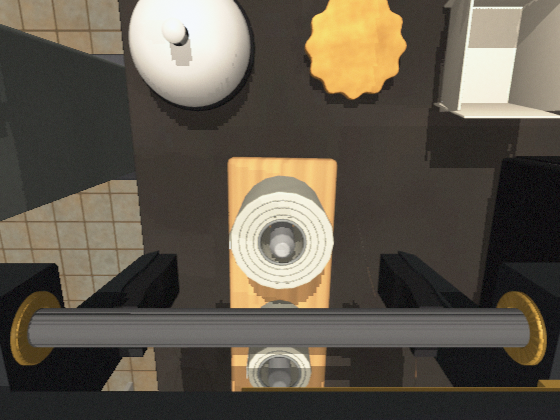

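The wrist view shows the fat roll at (282,239), with its post in the bore and between the open fingers at about (150,300) and (410,300). It measures about (452.5,-61.5). I'll descend and grip.

```bash
python3 -m creep '{"rot":[[0,0,0],[0,0,0],[0,0,0],[0,0,0],[0,0,0],[0,0,0],[0,0,0],[0,0,0],[0,0,0],[0,0,0],[0,0,0],[0,0,0]],"translation":[[1.5,-0.5,-15],[1.5,-0.5,-35],[1.5,-0.5,-55],[1.5,-0.5,-72],[1.5,-0.5,-80],[1.5,-0.5,-80],[1.5,-0.5,-80],[1.5,-0.5,-80],[1.5,-0.5,-80],[1.5,-0.5,-80],[1.5,-0.5,-80],[1.5,-0.5,-80]],"claw":[1,1,1,1,1,1,-1,-1,-1,-1,-1,-1]}'
```

```text
time: 3.02
tcp_pos: [452.7, -61.0, 48.0]
orientation: [0.707, 0.707, 0.0, 0.0]
wrist_force: [-0.6, 0.4, 5.7]
width: 0.639
grasp_force: 30.1
```

```bash
python3 -m creep '{"rot":[[0,0,0],[0,0,0],[0,0,0],[0,0,0],[0,0,0],[0,0,0],[0,0,0],[0,0,0],[0,0,0],[0,0,0]],"translation":[[0,0,5],[0,0,15],[0,0,28],[0,0,42],[0,0,56],[0,0,70],[0,0,84],[0,0,96],[0,0,105],[0,0,105]],"claw":[-1,-1,-1,-1,-1,-1,-1,-1,-1,-1]}'
python3 - <<'E'
from h import *
p,d=camera("side");cv2.imwrite("pics/s2.png",cv2.resize(p[100:320,180:460],None,fx=2.5,fy=2.5))
print(bot.sense()["wrist_force"])
E
```

```text
time: 4.28
tcp_pos: [452.9, -61.0, 153.3]
orientation: [0.707, 0.707, 0.0, 0.0]
wrist_force: [-0.4, -0.8, -1.0]
width: 0.643
grasp_force: 30.2
[ 0.25631082 -0.44662298 -1.27644572]
```

View pics/s2.png

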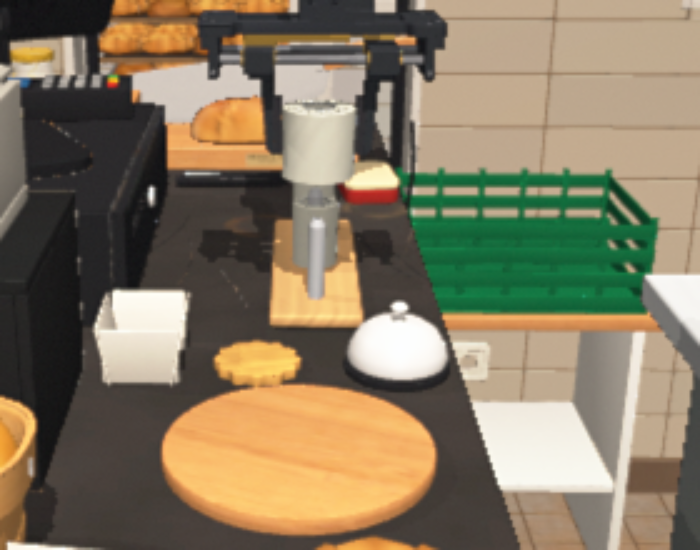

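The roll is in the fingers at (318,140), clear of the bare post at (316,255). The slim rolls are still in place. Next I'll carry it to the board.

```bash
python3 -m creep '{"rot":[[0,0,0],[0,0,0],[0,0,0],[0,0,0],[0,0,0],[0,0,0],[0,0,0],[0,0,0],[0,0,0],[0,0,0],[0,0,0],[0,0,0]],"translation":[[0,10,0],[1,30,0],[2,55,0],[3,80,0],[4,105,0],[6,130,0],[8,155,0],[10,180,0],[12,205,0],[12,228,0],[12,244,0],[12,249,0]],"claw":[-1,-1,-1,-1,-1,-1,-1,-1,-1,-1,-1,-1]}'
python3 -m creep '{"rot":[[0,0,0],[0,0,0],[0,0,0],[0,0,0],[0,0,0],[0,0,0],[0,0,0],[0,0,0]],"translation":[[0,0,0],[0,0,-10],[0,0,-30],[0,0,-50],[0,0,-70],[0,0,-88],[0,0,-98],[0,0,-98]],"claw":[-1,-1,-1,-1,-1,-1,-1,-1]}'
python3 - <<'E'
from h import *
p,d=camera("side");cv2.imwrite("pics/s3.png",cv2.resize(p[150:350,180:440],None,fx=2.5,fy=2.5))
print(bot.sense()["wrist_force"])
E
```

```text
time: 5.82
tcp_pos: [464.0, 189.1, 152.4]
orientation: [0.707, 0.708, -0.0, -0.0]
wrist_force: [0.5, -0.2, -0.4]
width: 0.64
grasp_force: 30.2
time: 6.82
tcp_pos: [464.1, 187.4, 54.1]
orientation: [0.707, 0.707, -0.001, -0.0]
wrist_force: [1.0, -0.1, -1.5]
width: 0.643
grasp_force: 30.2
[ 0.87402692  0.19653627 -1.6037356 ]
```

View pics/s3.png

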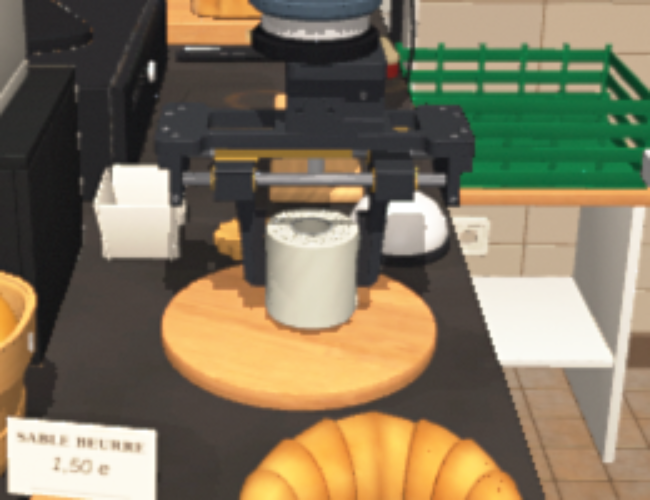

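The roll hangs upright at (312,270), just above the middle of the board. I'll lower it in small steps until it touches.

```bash
python3 -m creep '{"rot":[[0,0,0],[0,0,0],[0,0,0],[0,0,0]],"translation":[[0,0,-2],[0,0,-4],[0,0,-6],[0,0,-6]],"claw":[-1,-1,-1,-1]}'
```

```text
time: 7.38
tcp_pos: [464.4, 188.0, 48.6]
orientation: [0.707, 0.707, -0.0, -0.0]
wrist_force: [0.3, 0.1, 0.2]
width: 0.638
grasp_force: 30.2
```

```bash
python3 -m creep '{"rot":[[0,0,0],[0,0,0],[0,0,0]],"translation":[[0,0,-1],[0,0,-2],[0,0,-2]],"claw":[-1,-1,-1]}'
```

```text
time: 7.75
tcp_pos: [464.5, 188.0, 47.0]
orientation: [0.707, 0.707, -0.0, 0.0]
wrist_force: [-1.5, -0.2, 4.7]
width: 0.636
grasp_force: 30.2
```

It is on the board, with a contact force of about 5 N. I'll release it and retreat straight up.

```bash
python3 -m creep '{"rot":[[0,0,0],[0,0,0],[0,0,0],[0,0,0],[0,0,0],[0,0,0],[0,0,0],[0,0,0],[0,0,0],[0,0,0],[0,0,0],[0,0,0]],"translation":[[0,0,0],[0,0,0],[0,0,0],[0,0,0],[0,0,0],[0,0,10],[0,0,30],[0,0,55],[0,0,85],[0,0,115],[0,0,140],[0,0,140]],"claw":[0.5,1,1,1,1,1,1,1,1,1,1,1]}'
python3 - <<'E'
from h import *
p,d=camera("side");cv2.imwrite("pics/s4.png",p);W=world("side",d)
X,Y,Z=W[...,0],W[...,1],W[...,2]
m=(d>0)&(Z>64)&(Z<76)&(X>400)&(X<530)&(Y>120)&(Y<260);Q=W[m]
print(m.sum(),Q.mean(0),cv2.minEnclosingCircle(Q[:,:2].astype(np.float32)))
A=np.c_[Q[:,:2],np.ones(len(Q))];T=Q[:,2]>66
print(np.linalg.lstsq(A[T],Q[T,2],rcond=None)[0])
m=(d>0)&(abs(Z-13)<5)&(abs(Y-190)<95)&(abs(X-470)<95)
print(cv2.minEnclosingCircle(W[m][:,:2].astype(np.float32)))
E
```

```text
time: 9.25
tcp_pos: [465.7, 188.6, 188.9]
orientation: [0.707, 0.707, 0.002, 0.001]
wrist_force: [0.5, -0.2, 0.6]
width: 0.999
grasp_force: 0.0
555 [462.59524692 194.10179001  69.35787602] ((462.7802734375, 189.93890380859375), 29.79631805419922)
[-8.71205785e-04 -2.14724775e-02  7.44341969e+01]
((469.56011962890625, 190.69654846191406), 89.0771713256836)
```

View pics/s4.png

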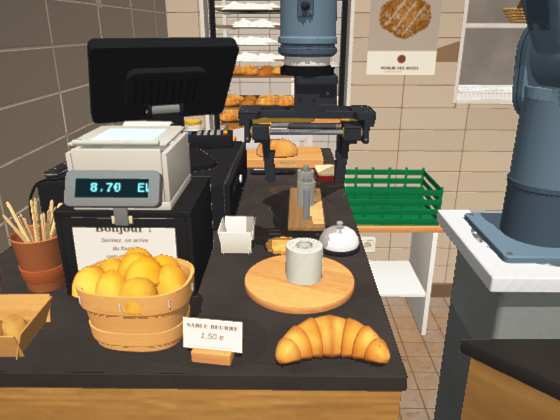

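The roll stands upright on the board at (304,260), about 7 mm from its centre. The gripper is clear above it, and the slim rolls are still on their posts at (306,185).

```bash
python3 -c "
from rig import ticket
print(ticket.job_done())"
```

```text
the job is handed in; nothing more can be done
None
```

The fat roll is standing upright on the round board, about 7 mm from its centre and released; both slim rolls are still on their posts, and the job was handed in at about 9.3 s without a verdict shown.

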